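# Unclip and open the extinguisher cradle

### The job

Free the fire extinguisher in its service cradle: pull the R-shaped spring clip straight out sideways from the cross-drilled stud, then swing the hold-down bar up by its ball knob until it stands upright or leans back beyond upright. The clip must end up lying flat inside the shallow steel parts tray (before or after opening the bar); leave the extinguisher, the gauge and the brass valve where they are.

Things in the scene. Friction and masses are not known exactly. Their poses are not given: they have to be found in the camera images.
- cradle: Fixed grey cradle, base 200 x 210 x 12 mm. Origin: on the bench, below the middle of the lying tank; z up; y along the tank (+y towards its valve end, where the clip's loop also points); x across it, from ball knob (-x) to the bar's hinge (+x). The tank's top is 95 mm above the bench; hinge cheeks at x +55, y +-31 are 120 mm high.
- stud_hole (a point): Middle of the cross hole of the upright steel stud (18 mm diameter, fixed to the cradle at x -65, y 0). The hole runs along the cradle's y, 7 mm wide, 7.5 mm high, 114.5 mm above the bench; stud top at 133 mm. The stud passes through a slot in the hold-down bar, whose top (112 mm above the bench) is just below the clip: the bar cannot lift while the clip is in.
- clip_loop (a point): Centre of the R-clip's loop: a rigid level ring, 32 mm outer diameter, of plain 5 mm steel wire; clip 100 mm long, 33 to 44 g. Axes as the cradle's while inserted; +y is the way to pull (5 to 12 N as it snaps off). At the start 52 mm in +y and 6.5 mm in -x from the stud's middle, outside the 44 mm wide bar; fingers fit round and 19 mm below it. The leg is out of the stud after 45 mm.
- clip_tip (a point): Free end of the clip's straight leg, 84 mm in -y and 6.5 mm in +x (loop's axes) from the loop centre; at the start 32 mm beyond the stud's middle in the cradle's -y. The leg goes through the hole; the bowed sprung leg runs beside it on the -x side, outside the stud, snapped over it.
- bar (a joint): Hold-down bar's hinge angle, rad: 0 = down (level), 1.57 = upright, 1.9 = end stop, leaning back. Stiff hinge: the bar stays where it is left; lifting takes about 3 to 7 N at the knob.
- bar_knob (a point): Centre of the black ball knob, 30 mm diameter, on the bar's free end, 170 mm from the hinge axis; starts 106 mm above the bench, 115 mm in -x from the cradle's origin. Free all round except for a 10 mm rod towards the bar: a pinch across it along the hinge axis lets the ball turn between the fingers.
- bar_hinge (a point): Middle of the bar's hinge axis, which runs along the cradle's y, at x +55 mm, 106 mm above the bench. The knob goes up and over in an arc about it, from -x towards +x.
- tray: Shallow open tray of plain steel sheet, fixed, outside 180 (x) x 140 (y) x 25 mm high, walls and floor 4 mm. Origin: middle of its underside. It may be left or right of the cradle; a clipboard lies on the other side.
- tank_mid (a point): Middle of the red extinguisher's tank, 80 mm diameter, 230 mm long, lying loose in the cradle's vees (1.7 kg): not to be moved.
- gauge: Loose pressure gauge, 64 mm diameter, 26 mm high, lying face up; bystander. Origin: underside.
- valve: Loose brass valve standing on its 44 mm flange, 68 mm high; bystander. Origin: underside.
Mind the look-alikes: they are no part of the job. What is shaped like the part that bears clip_loop but red is not meant.

How it is judged (in metres and radians):
On the way, in this order (a step that is already met when the one before it is completed fails the run):
1. The clip is pulled right out of the stud while the bar is still down (distance between clip_loop and stud_hole above 0.11 m and value of joint bar below 0.1 rad), for 0.1 s.
2. The hold-down bar stands upright or beyond (value of joint bar above 1.3 rad), for 0.2 s.
At the end, for the whole second after the job is handed in: The bar stands at 1.3 rad or more (about upright or beyond) and is still; the clip lies flat and at rest inside the tray, loop and leg tip both within its walls and less than 20 mm above the bench; the tank is within 20 mm of where it began (value of joint bar above 1.3 rad and x of clip_loop in the frame of tray between -0.088 and 0.088 m and y of clip_loop in the frame of tray between -0.068 and 0.068 m and x of clip_tip in the frame of tray between -0.088 and 0.088 m and y of clip_tip in the frame of tray between -0.068 and 0.068 m and height (world z) of each of clip_loop, clip_tip below 0.02 m and linear speed of clip below 0.03 m/s and velocity of joint bar below 0.05 rad/s and distance of tank_mid from where it was at the start of the episode below 0.02 m); the robot touches nothing.
It fails at once if The extinguisher is shifted by more than 20 mm (distance of tank_mid from where it was at the start of the episode above 0.02 m).
It fails at once if A bystander (gauge, valve) is shifted by more than 30 mm (distance of any of gauge, valve from where it was at the start of the episode above 0.03 m).
It also fails if it takes over 64 s, if anything falls off the work surface, if the arm or the gripper's body presses on something with over 40 N, if the wrist force passes 120 N, or if a joint passes its speed limit or range.

### The arm

A 6-joint arm with a two-finger parallel gripper is mounted at the origin on the work surface. World frame = base frame: x ahead of the robot, y to its left, z up, the work surface at z = 0. Lengths are in mm, angles in degrees, forces in N, time in s.
With the tool pointing down it reaches from about 350 to 850 mm from the base axis. Payload 8.1 kg.
Tool frame: the origin (TCP) lies where the fingers leave the gripper's body, on its centre line; the fingertips stand 73 mm ahead of it and the grasp point (between the pads) lies 54 mm ahead of it; z points along the fingers, y is the line along which they close (so a half turn about z gives the same grasp; the last joint's range is limited). The gripper opens to 85 mm and grips with 20 to 120 N. Pads are 22 mm wide; open, the fingers measure 114 mm over their backs; the gripper's body (76 mm by 85 mm) begins 54 mm behind the grasp point. The pads swing forward as they close: fully open they stand 13 mm farther back than shut.
Start: joints at [70.737, 7.471, 85.268, -0, 87.261, -4.893], TCP at [148.885, 581.239, 303.892] pointing down, gripper open.
Joint ranges: [-169.43, 169.43], [-51.17, 129.36], [1.28, 143.12], [-76.62, 256.62], [0, 156.53], [-152.29, 152.29]. Speed limits (degrees/s): [136.94, 136.94, 159.86, 180, 180, 180].

### API

Orientations are given as [roll, pitch, yaw] about the fixed x, y, z axes, in that order (R = Rz(yaw) Ry(pitch) Rx(roll)).
In Python, from bench import sense, optics, r gives the robot as it stands.
- The arm moves only by the tool servo_tool, never from a script. Its argument "plan" is a list that holds one entry, the list of rows, each a list of 5 numbers: the shift along the world's x, y, z in m, then the turn about the world's z in degrees, then the finger opening in m, from 0 to 0.0854. A call has 1 to 10 rows; each row shifts and turns the commanded pose from where the row before left it; what a row does not reach is not made up. A row lasts 1/10 s, in which the tool goes at most 50 mm and 8.59 degrees, less where a joint would pass 70% of its speed; a pose out of reach is approached as far as the arm can. A call is refused whole if a number of a shift passes 0.05 or a number of a turn 8.59, either way. A call with a gripper value outside its range is refused whole. The fingers move at their own pace and stop on an object; "force" is the grip in N (left out, the last holds). Time passes only in rows, so rows that do not move let the fingers close. It gives the time, the measured TCP pose, the force, the opening and the grip force at its end, in the units of the state.
- sense(): the state, without advancing time (a new reading comes with each control period).
- optics.snapshot(name): name is "scene" or "top" or "wrist"; returns a dict with "frame" (480x640x3 uint8, blue, green, red), "fx", "fy", "cx", "cy" (pixels), "dist_coeffs" ([k1, k2, p1, p2, k3] as OpenCV has them; the pictures are not rectified), "cam_to_world" (4x4, takes a point from camera to world coordinates). Camera axes: x right, y down, z forward; pixel columns grow to the right and rows downward; lengths in mm; the calibration is good to about 2 mm. A picture is of the moment at which its call begins. There is no depth.
- r.hand_in(): hands the job in; it is judged then, once.
The state is a dict: "time": time; "joint_pos": joint angles; "qd": joint speeds; "joint_efforts": joint torques, N m; "tool_pos": TCP position; "tcp_rot": TCP orientation; "ft_force": force on the tool from outside, world axes, zero at the start; "wrist_torque": the same for the moment, N m; "finger_gap": finger opening in mm; "grip_force": force on a finger pad.
Only numpy, scipy, OpenCV 4.12 (cv2) and the standard library are available. Lean on these libraries where they do the work, as an engineer would, in place of code of your own. Each camera call takes 0.05 s, during which the arm holds its last target. There are 200 camera calls.

## Working session

There is one attempt and no reset: what is moved stays moved. The work goes in short steps, Python scripts to look and compute and a tool call to move; the robot and the scene stay as the last step left them, time stands still between calls to the robot, and variables do not carry over. Pictures are saved under pics/ and viewed, at most 10 in all, crops included, and the job is handed in when it is done.

Besides the shell and the picture viewer there is one more tool, called after "Request:" as a command line: name --argument value ..., lists and objects as JSON in quotes. servo_tool: Moves the arm, as the interface text tells. Its arguments: {"type":"object","properties":{"plan":{"type":"array"},"force":{"type":"number"}},"required":["plan"]}

```bash
mkdir -p pics
cat > h.py <<'E'
import numpy as np, cv2
from bench import sense, optics, r
def snap(n,f=None):
    s=optics.snapshot(n)
    if f: cv2.imwrite('pics/'+f,s['frame'])
    return s
def ray(s,uv):
    K=np.array([[s['fx'],0,s['cx']],[0,s['fy'],s['cy']],[0,0,1.]])
    p=cv2.undistortPoints(np.array([[uv]],float),K,np.array(s['dist_coeffs'],float))[0,0]
    T=np.array(s['cam_to_world']); d=T[:3,:3]@[p[0],p[1],1]
    return T[:3,3],d/np.linalg.norm(d)
def onz(s,uv,z):
    o,d=ray(s,uv); return o+d*(z-o[2])/d[2]
def tri(a,b):
    (o1,d1),(o2,d2)=a,b
    t=np.linalg.lstsq(np.c_[d1,-d2],o2-o1,rcond=None)[0]
    p,q=o1+t[0]*d1,o2+t[1]*d2
    return (p+q)/2,np.linalg.norm(p-q)
def proj(s,P):
    K=np.array([[s['fx'],0,s['cx']],[0,s['fy'],s['cy']],[0,0,1.]])
    T=np.linalg.inv(np.array(s['cam_to_world']))
    return cv2.projectPoints(np.atleast_2d(np.array(P,float)),cv2.Rodrigues(T[:3,:3])[0],T[:3,3],K,np.array(s['dist_coeffs'],float))[0][:,0]
E
python3 - <<'E'
from h import *
import pickle
d={n:snap(n,n+'0.png') for n in('scene','top','wrist')}
pickle.dump(d,open('s0.pkl','wb'))
for n in d: print(n,np.round(d[n]['cam_to_world'],2).tolist(),d[n]['fx'])
print(sense())
E
```

```text
scene [[-0.36, 0.67, -0.65, 1226.93], [0.93, 0.27, -0.24, 276.15], [0.02, -0.7, -0.72, 929.58], [0.0, 0.0, 0.0, 1.0]] 466.44709781153006
top [[0.02, -1.0, 0.09, 400.93], [-1.0, -0.01, 0.02, -13.41], [-0.02, -0.09, -1.0, 967.16], [0.0, 0.0, 0.0, 1.0]] 442.36995897531324
wrist [[0.25, 0.92, 0.29, 74.13], [0.97, -0.24, -0.08, 600.05], [-0.0, 0.3, -0.95, 373.63], [0.0, 0.0, 0.0, 1.0]] 432.9525797118741
{'time': 0.15, 'joint_pos': array([ 7.07385838e+01,  7.50619728e+00,  8.53146126e+01, -1.33250221e-03,
        8.72623587e+01, -4.89214408e+00]), 'qd': array([-0.03062234, -0.1687286 , -0.06413178,  0.17380577,  0.03549245,
        0.04227577]), 'joint_efforts': array([-2.14945653e-04, -5.70059717e+01, -5.01161134e+01, -2.74407166e-04,
        9.43300169e-03, -6.09914892e-06]), 'tool_pos': array([148.77187305, 580.93262625, 303.07781555]), 'tcp_rot': array([-1.79917021e+02, -5.76660391e-03,  1.65630788e+02]), 'ft_force': array([-0.2633364 ,  0.47341349,  0.25581553]), 'wrist_torque': array([ 0.0480696 , -0.03200482,  0.01704785]), 'grip_force': 0.0, 'finger_gap': 85.68132163750212}
```

View pics/top0.png

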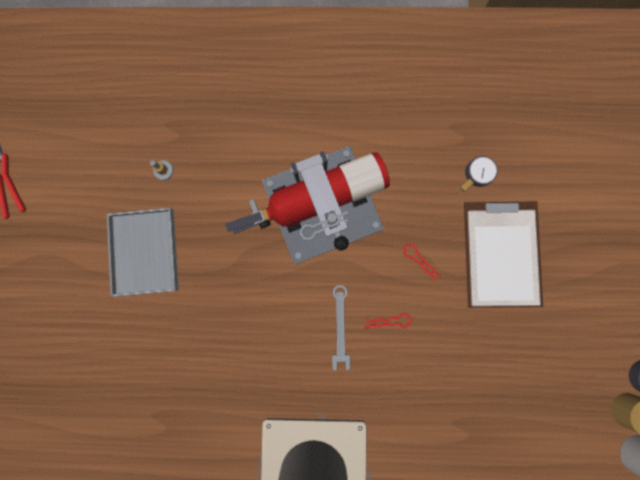

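View pics/scene0.png

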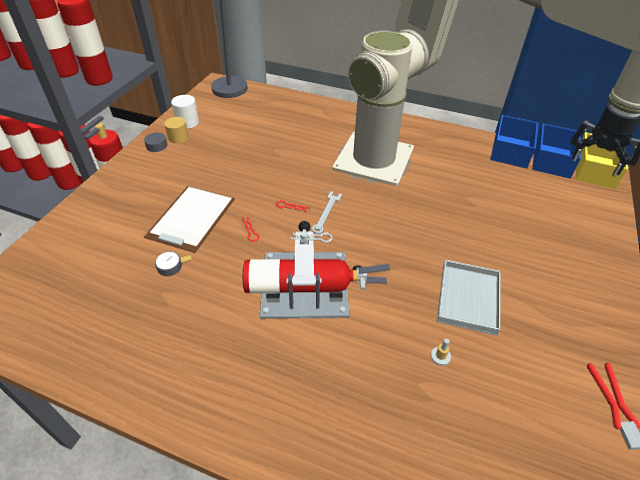

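The top view shows the knob near (341,243), the steel clip loop near (308,231) and the tray centred near (142,252). The red clips are decoys. The scene view shows the same, with the loop near (327,237). Next I'll zoom in and measure.

Run:
```python
from h import *
import pickle
d=pickle.load(open('s0.pkl','rb'))
a=cv2.resize(d['top']['frame'][140:270,225:400],None,fx=4,fy=4,interpolation=cv2.INTER_CUBIC)[:,:,:]
b=cv2.resize(d['scene']['frame'][210:330,240:400],None,fx=4,fy=4,interpolation=cv2.INTER_CUBIC)
cv2.imwrite('pics/ta.png',a);cv2.imwrite('pics/sb.png',b);print(a.shape,b.shape)
# tray contour in the top view
f=d['top']['frame'];hsv=cv2.cvtColor(f,cv2.COLOR_BGR2HSV)
m=((hsv[...,1]<70)).astype('uint8')*255; m[:, :90]=0;m[:,200:]=0;m[:195]=0;m[320:]=0
c=max(cv2.findContours(m,0,2)[0],key=cv2.contourArea)
bx=cv2.boxPoints(cv2.minAreaRect(c));W=np.array([onz(d['top'],p,25)[:2] for p in bx])
print(bx.round(1).tolist(),W.round(1).tolist(),W.mean(0),[np.linalg.norm(W[i]-W[i-1]).round(1) for i in range(4)])
# knob, dark blob in both views
for n,(u,v) in {'top':(341,243),'scene':(304,228)}.items():
    f=d[n]['frame'];g=f.max(2);m=(g<45).astype('uint8');k,l,st,ce=cv2.connectedComponentsWithStats(m)
    for i in range(1,k):
        if np.hypot(*(ce[i]-[u,v]))<15: print(n,st[i],ce[i].round(1))
```

```text
(520, 700, 3) (480, 640, 3)
[[104.9000015258789, 211.39999389648438], [173.0, 207.1999969482422], [178.3000030517578, 292.1000061035156], [110.19999694824219, 296.3999938964844]] [[542.6, 462.9], [553.7, 313.1], [370.7, 293.5], [359.0, 440.5]] [456.51216877 377.51750527] [np.float64(184.9), np.float64(150.2), np.float64(184.0), np.float64(147.5)]
top [335 237  13  12 119] [341.  242.7]
scene [299 222   6   9  29] [300.9 225.9]
scene [305 222   5   9  17] [307.  226.8]
```

View pics/ta.png

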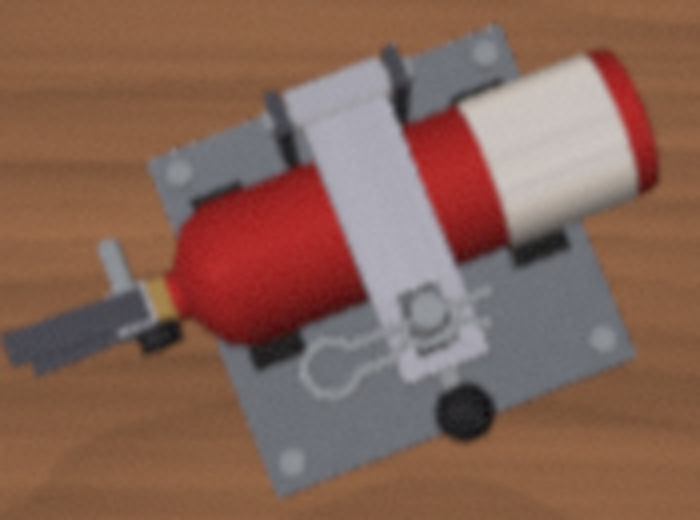

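View pics/sb.png

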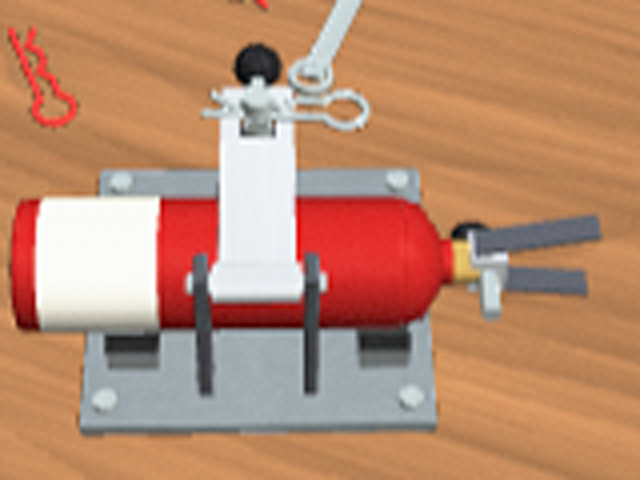

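The crops show, in top-crop pixels, the loop centre near (331,368), the stud top at (430,312), the knob at (465,410) and the base corners at (150,160), (500,27), (634,355) and (280,495). In the scene crop the loop is near (349,109).

Run:
```python
from h import *
import pickle
d=pickle.load(open('s0.pkl','rb'));t,s=d['top'],d['scene']
T=lambda u,v:((u+.5)/4-.5+225,(v+.5)/4-.5+140)
S=lambda u,v:((u+.5)/4-.5+240,(v+.5)/4-.5+210)
C=np.array([onz(t,T(*p),12)[:2] for p in[(150,160),(500,27),(634,355),(280,495)]])
o=C.mean(0); y=(C[0]-C[1]+C[3]-C[2]);x=(C[0]-C[3]+C[1]-C[2])
print('base',o,np.linalg.norm(y)/2,np.linalg.norm(x)/2,'yaw',np.degrees(np.arctan2(x[1],x[0])),np.degrees(np.arctan2(-y[0],y[1])))
k=onz(t,(341,242.7),106);l=onz(t,T(331,368),114.5);st=onz(t,T(430,312),133)
print('knob',k,'loop',l,'stud',st)
print('tri loop',tri(ray(t,T(331,368)),ray(s,S(349,109))),'tri knob',tri(ray(t,(341,242.7)),ray(s,S(257,65))))
a=np.radians((np.degrees(np.arctan2(x[1],x[0]))+np.degrees(np.arctan2(-y[0],y[1])))/2);R=np.array([[np.cos(a),-np.sin(a)],[np.sin(a),np.cos(a)]])
for n,p in dict(knob=k,loop=l,stud=st).items(): print(n,R.T@(p[:2]-o))
```

```text
base [566.84476426 -10.86963015] 206.34082274720976 196.96358611544983 yaw 22.277185092787985 22.14252377637807
knob [474.57490008 -48.71434528 106.        ] loop [494.47667489  17.00146236 114.5       ] stud [519.85973656 -30.26445485 133.        ]
tri loop (array([494.27295102,  18.62412894, 111.55879498]), np.float64(3.2129030168245545)) tri knob (array([474.50387718, -48.4461309 , 105.64687386]), np.float64(0.5991784397280915))
knob [-99.72925884  -0.15883778]
loop [-56.46350771  53.15835262]
stud [-50.83024528  -0.19549544]
```

Request:
servo_tool --plan '[[[0.0216,-0.0353,-0.003,-3.34,0.06],[0.0216,-0.0353,-0.003,-3.34,0.06],[0.0216,-0.0353,-0.003,-3.34,0.06],[0.0216,-0.0353,-0.003,-3.34,0.06],[0.0216,-0.0353,-0.003,-3.34,0.06],[0.0216,-0.0353,-0.003,-3.34,0.06],[0.0216,-0.0353,-0.003,-3.34,0.06],[0.0216,-0.0353,-0.003,-3.34,0.06]]]'

```text
time: 0.95
tool_pos: [322.1, 297.3, 279.6]
tcp_rot: [-180.0, 0.0, 138.8]
ft_force: [0.3, 0.6, 0.1]
finger_gap: 60.0
grip_force: 0.0
```

Request:
servo_tool --plan '[[[0.0216,-0.0353,-0.003,-3.34,0.06],[0.0216,-0.0353,-0.003,-3.34,0.06],[0.0216,-0.0353,-0.003,-3.34,0.06],[0.0216,-0.0353,-0.003,-3.34,0.06],[0.0216,-0.0353,-0.003,-3.34,0.06],[0.0216,-0.0353,-0.003,-3.34,0.06],[0.0216,-0.0353,-0.003,-3.34,0.06],[0.0216,-0.0353,-0.003,-3.34,0.06],[0,0,0,0,0.06],[0,0,0,0,0.06]]]'

```text
time: 1.95
tool_pos: [494.4, 15.7, 255.3]
tcp_rot: [-179.9, -0.1, 112.1]
ft_force: [0.2, -0.1, 0.1]
finger_gap: 60.0
grip_force: 0.0
```

Run:
```python
from h import *
import pickle
s=snap('wrist','w1.png');q=sense();print(q['tool_pos'],q['tcp_rot'],q['joint_pos'].round(1))
pickle.dump(s,open('w1.pkl','wb'))
print(proj(s,[[494.5,16.5,114.5],[519.9,-30.3,133],[474.5,-48.6,106]]))
```

```text
[494.12958631  16.50747692 255.46912101] [-1.79948965e+02 -5.22881669e-02  1.12169832e+02] [ -4.   -7.4 105.3   0.   82.2 -26.2]
[[321.23221162 258.35680666]
 [332.55632958 366.23254485]
 [246.76839928 339.02310017]]
```

View pics/w1.png

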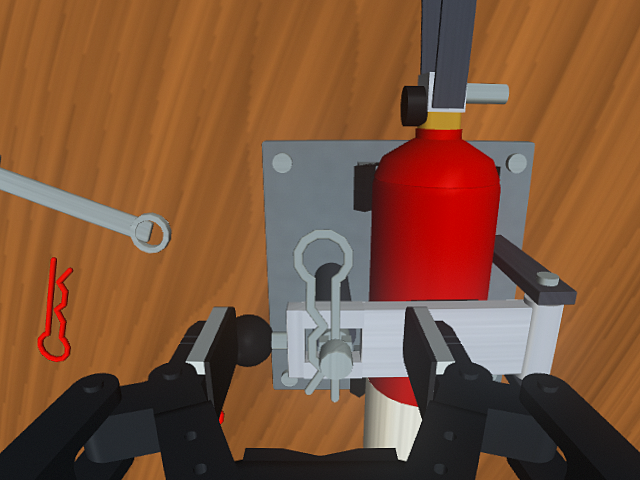

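The wrist view shows the loop centre near (324,258), about 1.5 mm from the prediction. The fingers straddle it symmetrically and the way down is clear.

Request:
servo_tool --plan '[[[0.0012,0.0005,-0.018,0,0.06],[0,0,-0.018,0,0.06],[0,0,-0.018,0,0.06],[0,0,-0.015,0,0.06],[0,0,-0.0125,0,0.06],[0,0,0,0,0.06],[0,0,0,0,0.02],[0,0,0,0,0.02],[0,0,0,0,0.02],[0,0,0,0,0.02]]]' --force 60

```text
time: 3.0
tool_pos: [496.3, 16.9, 175.3]
tcp_rot: [179.9, 0.0, 112.2]
ft_force: [0.8, 0.8, 0.6]
finger_gap: 27.8
grip_force: 59.0
```

Request:
servo_tool --plan '[[[0,0,0,0,0.02],[0,0,0,0,0.02],[0,0,0,0,0.02]]]'

```text
time: 3.3
tool_pos: [496.2, 16.9, 174.9]
tcp_rot: [179.9, 0.0, 112.2]
ft_force: [1.7, -0.5, 4.3]
finger_gap: 27.9
grip_force: 59.1
```

Run:
```python
from h import *
s=snap('wrist');cv2.imwrite('pics/w2.png',s['frame'][150:480,120:520])
print(proj(s,[[496,17,114.5]]))
```

```text
[[319.60721092 338.65057816]]
```

View pics/w2.png

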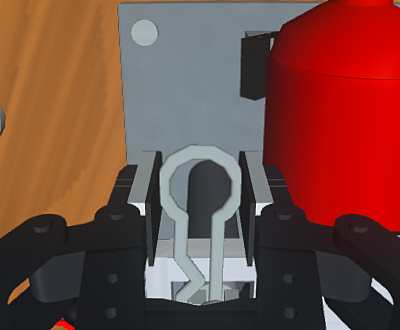

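The crop shows both pads on the flanks of the loop, whose centre is near (200,186) in the crop, as predicted. The grip is solid, so I'll pull.

Request:
servo_tool --plan '[[[-0.0019,0.0046,0,0,0.02],[-0.0038,0.0093,0,0,0.02],[-0.0038,0.0093,0,0,0.02],[-0.0038,0.0093,0,0,0.02],[-0.0038,0.0093,0,0,0.02],[-0.0038,0.0093,0,0,0.02],[-0.0038,0.0093,0,0,0.02],[-0.0038,0.0093,0,0,0.02],[-0.0038,0.0093,0,0,0.02],[0,0,0,0,0.02]]]'

```text
time: 4.35
tool_pos: [462.9, 97.1, 174.3]
tcp_rot: [-180.0, -0.0, 112.3]
ft_force: [0.7, -0.3, -0.7]
finger_gap: 27.8
grip_force: 59.1
```

Run:
```python
from h import *
s=snap('wrist');t=snap('top')
v=np.hstack([s['frame'][150:480,120:520],cv2.resize(t['frame'][150:315,200:400],(400,330),interpolation=cv2.INTER_CUBIC)])
cv2.imwrite('pics/w3.png',v);print(sense()['joint_pos'].round(1))
```

```text
[  5.5  -6.5 113.2  -0.   73.3 -16.7]
```

View pics/w3.png

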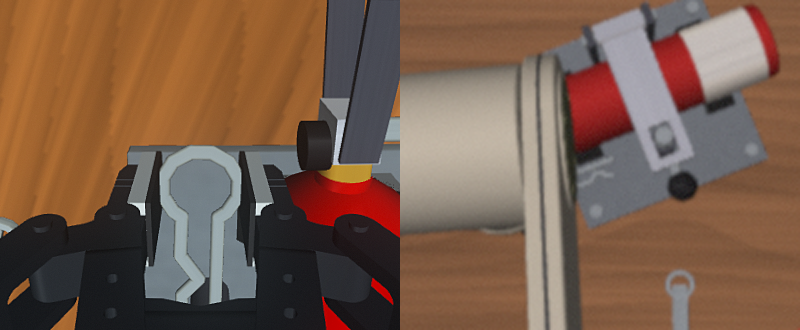

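The clip is out and held level, the stud is empty and the bar is still down. Next I'll lift, swing over to the tray and turn the leg along the tray's long side.

Request:
servo_tool --plan '[[[0,0.005,0.03,0,0.02],[0,0.01,0.036,0,0.02],[-0.0054,0.029,0,8.1,0.02],[-0.0054,0.029,0,8.1,0.02],[-0.0054,0.029,0,8.1,0.02],[-0.0054,0.029,0,8.1,0.02],[-0.0054,0.029,0,8.1,0.02],[-0.0054,0.029,0,8.1,0.02],[-0.0054,0.029,0,8.1,0.02],[-0.0054,0.029,0,8.1,0.02]]]'

```text
time: 5.45
tool_pos: [420.3, 343.8, 240.4]
tcp_rot: [-180.0, 0.0, 177.3]
ft_force: [0.2, -1.0, -1.3]
finger_gap: 27.6
grip_force: 59.2
```

Request:
servo_tool --plan '[[[-0.0054,0.03,0,8.1,0.02],[0,0,0,0,0.02],[0,0,0,0,0.02],[0,0,0,0,0.02]]]'

```text
time: 5.85
tool_pos: [415.1, 372.1, 240.2]
tcp_rot: [-180.0, -0.0, -175.0]
ft_force: [-0.0, -0.4, -0.6]
finger_gap: 27.7
grip_force: 59.3
```

Run:
```python
from h import *
s=snap('wrist','w4.png');q=sense();print(q['tool_pos'],q['tcp_rot'],q['joint_pos'].round(1),q['finger_gap'],q['grip_force'])
# tray rim corners, tip, predicted
a=np.radians(5);R=np.array([[np.cos(a),-np.sin(a)],[np.sin(a),np.cos(a)]])
P=[np.r_[R@[x,y]+[456.5,377.5],25] for x,y in[(90,70),(90,-70),(-90,-70),(-90,70)]]
print(proj(s,P).round(0).tolist())
```

```text
[415.19683816 371.94657257 240.27172995] [-1.79971075e+02 -7.80520779e-03 -1.75046783e+02] [ 36.6   3.1  96.6  -0.   80.3 -58.4] 27.70243407530308 59.27925914525986
[[411.0, 384.0], [233.0, 384.0], [216.0, 151.0], [429.0, 151.0]]
```

View pics/w4.png

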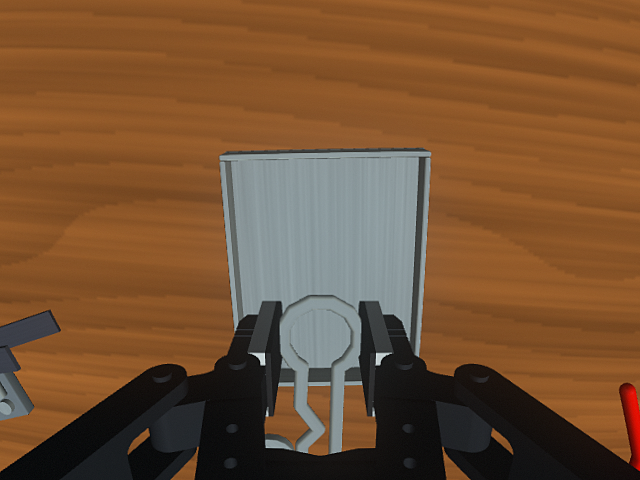

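The tray rim is within a couple of mm of the prediction and the clip hangs level above the tray. Now I'll lower and release.

Request:
servo_tool --plan '[[[0,0,-0.03,0,0.02],[0,0,-0.03,0,0.02],[0,0,-0.03,0,0.02],[0,0,-0.03,0,0.02],[0,0,-0.02,0,0.02],[0,0,-0.012,0,0.02],[0,0,-0.01,0,0.02],[0,0,0,0,0.02],[0,0,0,0,0.02]]]'

```text
time: 6.8
tool_pos: [415.4, 373.1, 79.3]
tcp_rot: [180.0, 0.1, -174.9]
ft_force: [0.0, 0.9, 0.1]
finger_gap: 27.7
grip_force: 59.3
```

Request:
servo_tool --plan '[[[0,0,-0.003,0,0.02],[0,0,0,0,0.02],[0,0,0,0,0.045],[0,0,0,0,0.045],[0,0,0,0,0.045],[0,0,0,0,0.045]]]'

```text
time: 7.4
tool_pos: [414.7, 372.9, 75.3]
tcp_rot: [-180.0, -0.0, -174.9]
ft_force: [0.5, -0.1, 0.3]
finger_gap: 45.3
grip_force: 0.0
```

Request:
servo_tool --plan '[[[0,0,0.015,0,0.045],[0,0,0.03,0,0.045],[0,0,0.04,0,0.06],[0,0,0.04,0,0.06],[0,0,0.04,0,0.06],[0,0,0,0,0.06]]]'

```text
time: 8.0
tool_pos: [417.4, 374.9, 249.3]
tcp_rot: [179.6, 0.6, -174.9]
ft_force: [0.1, 0.9, 0.1]
finger_gap: 60.2
grip_force: 0.0
```

Run:
```python
from h import *
s=snap('wrist','w5.png');q=sense();print(q['tool_pos'],q['tcp_rot'],q['joint_pos'].round(1))
```

```text
[416.5001407  374.2661463  245.93911094] [ 179.74060459    0.42283461 -174.90679152] [ 36.7   2.9  96.3  -0.   80.4 -58.4]
```

View pics/w5.png

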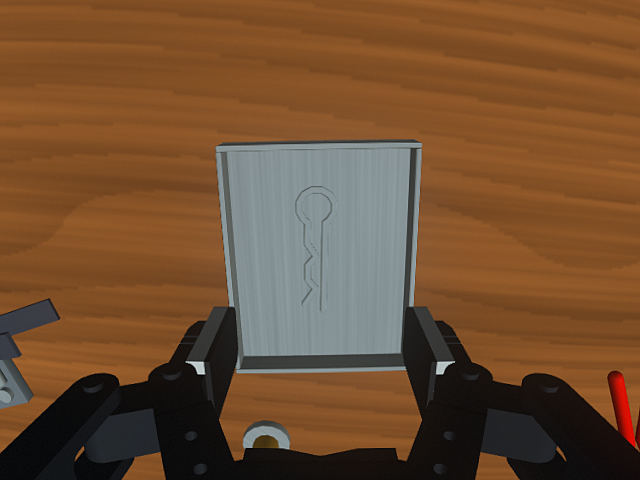

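The clip lies flat in the tray, with the loop at (315,203) and the tip at (321,311), well inside the walls. Next is the knob.

Request:
servo_tool --plan '[[[0.0054,-0.0383,0,1.56,0.06],[0.0054,-0.0383,0,1.56,0.06],[0.0054,-0.0383,0,1.56,0.06],[0.0054,-0.0383,0,1.56,0.06],[0.0054,-0.0383,0,1.56,0.06],[0.0054,-0.0383,0,1.56,0.06],[0.0054,-0.0383,0,1.56,0.06],[0.0054,-0.0383,0,1.56,0.06],[0.0054,-0.0383,0,1.56,0.06],[0.0054,-0.0383,0,1.56,0.06]]]'

```text
time: 9.05
tool_pos: [468.1, -11.6, 239.8]
tcp_rot: [180.0, -0.1, -159.2]
ft_force: [1.3, -0.5, -0.1]
finger_gap: 60.1
grip_force: 0.0
```

Request:
servo_tool --plan '[[[0.0054,-0.0383,0,1.56,0.06],[0,0,0,0,0.06],[0,0,0,0,0.06],[0,0,0,0,0.06]]]'

```text
time: 9.45
tool_pos: [473.8, -47.6, 239.9]
tcp_rot: [179.9, -0.0, -157.7]
ft_force: [0.3, -0.1, -0.4]
finger_gap: 59.9
grip_force: 0.0
```

Run:
```python
from h import *
s=snap('wrist','w6.png');q=sense();print(q['tool_pos'],q['tcp_rot'],q['joint_pos'].round(1))
print('pred',proj(s,[474.5,-48.6,106]))
m=(s['frame'].max(2)<60).astype('uint8');k,l,st,ce=cv2.connectedComponentsWithStats(m)
for i in range(1,k):
    if st[i][4]>150: print(st[i],ce[i].round(0),onz(s,ce[i],106).round(1))
```

```text
[473.83295823 -47.33878539 240.02383978] [ 1.79955548e+02 -3.41677595e-02 -1.57700834e+02] [ -11.9   -9.8  109.     0.    80.8 -124.2]
pred [[316.85486772 264.70845189]]
[176 216 285   4 695] [327. 217.] [449.7 -53.2 106. ]
[ 288  237   58   67 2890] [317. 268.] [476.2 -48.  106. ]
[    0   307   640   173 50875] [324. 422.] [564.2  -7.5 106. ]
```

The knob blob is at (317,268), within 2 mm of the prediction. I'll descend and grip.

Request:
servo_tool --plan '[[[0.0013,-0.0008,-0.018,0,0.06],[0,0,-0.018,0,0.06],[0,0,-0.018,0,0.06],[0,0,-0.018,0,0.06],[0,0,0,0,0.06],[0,0,0,0,0.02],[0,0,0,0,0.02],[0,0,0,0,0.02],[0,0,0,0,0.02],[0,0,0,0,0.02]]]' --force 50

```text
time: 10.5
tool_pos: [476.0, -48.5, 170.0]
tcp_rot: [180.0, 0.1, -157.7]
ft_force: [-2.8, 4.6, 5.0]
finger_gap: 27.1
grip_force: 48.9
```

Run:
```python
import numpy as np
th=np.radians(np.arange(0,97,5));x=170*(1-np.cos(th));z=170*np.sin(th);a=np.radians(22.2)
P=np.c_[x*np.cos(a),x*np.sin(a),z];print((np.diff(P,axis=0)/1000).round(4).tolist())
from h import sense;q=sense();print(q['finger_gap'],q['grip_force'],q['ft_force'],q['tool_pos'])
```

```text
[[0.0006, 0.0002, 0.0148], [0.0018, 0.0007, 0.0147], [0.003, 0.0012, 0.0145], [0.0041, 0.0017, 0.0141], [0.0053, 0.0021, 0.0137], [0.0063, 0.0026, 0.0132], [0.0074, 0.003, 0.0125], [0.0084, 0.0034, 0.0118], [0.0093, 0.0038, 0.0109], [0.0101, 0.0041, 0.01], [0.0109, 0.0044, 0.009], [0.0116, 0.0047, 0.008], [0.0122, 0.005, 0.0068], [0.0127, 0.0052, 0.0057], [0.0131, 0.0053, 0.0045], [0.0134, 0.0055, 0.0032], [0.0136, 0.0056, 0.0019], [0.0137, 0.0056, 0.0006], [0.0137, 0.0056, -0.0006]]
27.10030943782179 48.855918645858765 [-2.75363076  4.56660928  5.04429653] [476.0466959  -48.54745794 170.00762793]
```

Request:
servo_tool --plan '[[[0.0006,0.0002,0.0148,0,0.02],[0.0018,0.0007,0.0147,0,0.02],[0.003,0.0012,0.0145,0,0.02],[0.0041,0.0017,0.0141,0,0.02],[0,0,0,0,0.02],[0,0,0,0,0.02]]]'

```text
time: 11.1
tool_pos: [487.6, -43.8, 229.0]
tcp_rot: [-180.0, 0.5, -157.7]
ft_force: [11.1, 10.6, -3.7]
finger_gap: 26.8
grip_force: 50.8
```

Request:
servo_tool --plan '[[[0.0053,0.0021,0.0137,0,0.02],[0.0063,0.0026,0.0132,0,0.02],[0.0074,0.003,0.0125,0,0.02],[0.0084,0.0034,0.0118,0,0.02],[0.0093,0.0038,0.0109,0,0.02],[0.0101,0.0041,0.01,0,0.02],[0,0,0,0,0.02]]]'

```text
time: 11.8
tool_pos: [532.9, -25.2, 300.0]
tcp_rot: [180.0, 0.1, -157.7]
ft_force: [2.4, 5.3, -2.3]
finger_gap: 26.5
grip_force: 50.8
```

Request:
servo_tool --plan '[[[0.0109,0.0044,0.009,0,0.02],[0.0116,0.0047,0.008,0,0.02],[0.0122,0.005,0.0068,0,0.02],[0.0127,0.0052,0.0057,0,0.02],[0,0,0,0,0.02]]]'

```text
time: 12.3
tool_pos: [579.9, -5.8, 328.9]
tcp_rot: [179.9, 0.1, -157.7]
ft_force: [1.1, 5.8, -2.5]
finger_gap: 24.5
grip_force: 51.2
```

Request:
servo_tool --plan '[[[0.0131,0.0053,0.0045,0,0.02],[0.0134,0.0055,0.0032,0,0.02],[0.0136,0.0056,0.0019,0,0.02],[0.0137,0.0056,0.0006,0,0.02],[0,0,0,0,0.02],[0,0,0,0,0.02],[0,0,0,0,0.02]]]'

```text
time: 13.0
tool_pos: [632.5, 14.5, 338.7]
tcp_rot: [-180.0, 0.0, -157.8]
ft_force: [-0.2, 0.4, -0.2]
finger_gap: 20.4
grip_force: 0.0
```

The grip slipped off the ball near the top, so I'll check the bar.

Run:
```python
from h import *
s=snap('scene');w=snap('wrist')
v=np.hstack([cv2.resize(s['frame'][130:330,230:430],(400,400),interpolation=cv2.INTER_CUBIC),w['frame'][80:480,120:520]])
cv2.imwrite('pics/s7.png',v)
h=[632,15.6];c,sn=np.cos(np.radians(22.2)),np.sin(np.radians(22.2))
for th in(1.1,1.2,1.3,1.4,1.5):
    k=[632-170*np.cos(th)*c,15.6-170*np.cos(th)*sn,106+170*np.sin(th)]
    print(th,((proj(s,k)[0]-[230,130])*2).round(0),(proj(w,k)[0]-[120,80]+[400,0]).round(0))
```

```text
1.1 [145. 153.] [603.  25.]
1.2 [145. 158.] [603.  73.]
1.3 [144. 165.] [603. 124.]
1.4 [144. 174.] [603. 175.]
1.5 [144. 184.] [603. 224.]
```

View pics/s7.png

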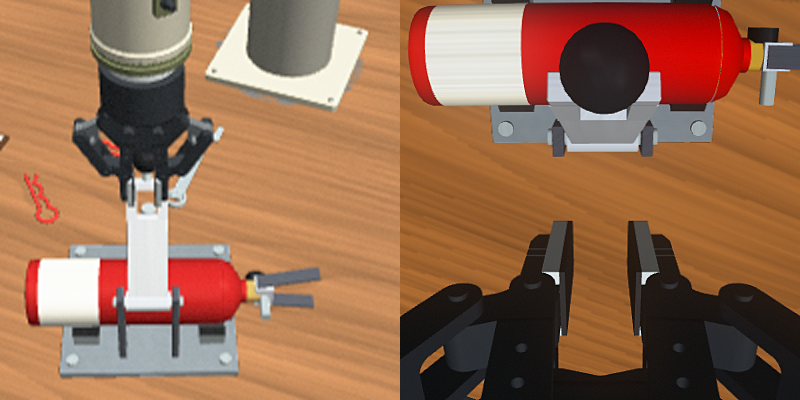

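The bar stands at about 1.19 rad; the ball is at (605,68) in the right half, behind the fingers. I'll go over it with the fingers at 20 mm, down behind it, and push it the rest of the way.

Request:
servo_tool --plan '[[[0,0,0.02,0,0.02],[0,0,0.015,0,0.02],[-0.0185,-0.0076,0,0,0.02],[-0.0185,-0.0076,0,0,0.02],[-0.0185,-0.0076,0,0,0.02],[-0.0185,-0.0076,0,0,0.02],[-0.0185,-0.0076,0,0,0.02],[0,0,0,0,0.02],[0,0,-0.025,0,0.02],[0,0,-0.02,0,0.02]]]'

```text
time: 14.1
tool_pos: [541.1, -23.1, 328.9]
tcp_rot: [-179.9, 0.1, -157.8]
ft_force: [-0.3, 0.1, -0.8]
finger_gap: 19.7
grip_force: 0.0
```

Request:
servo_tool --plan '[[[0,0,-0.013,0,0.02],[0,0,0,0,0.02],[0.0093,0.0038,0,0,0.02],[0.0093,0.0038,0.0015,0,0.02],[0.0093,0.0038,0.0015,0,0.02],[0.0093,0.0038,0.0015,0,0.02],[0.0093,0.0038,0.0015,0,0.02],[0,0,0,0,0.02]]]'

```text
time: 14.9
tool_pos: [588.6, -2.8, 322.9]
tcp_rot: [-180.0, 0.1, -157.7]
ft_force: [-1.1, 1.7, 0.5]
finger_gap: 20.3
grip_force: 0.9
```

Request:
servo_tool --plan '[[[0.0093,0.0038,0.0015,0,0.02],[0.0093,0.0038,0.0015,0,0.02],[0.0093,0.0038,0.0015,0,0.02],[0,0,0,0,0.02],[0,0,0,0,0.02]]]'

```text
time: 15.4
tool_pos: [615.3, 7.2, 325.9]
tcp_rot: [-180.0, 0.0, -157.7]
ft_force: [-0.6, 0.5, -0.7]
finger_gap: 19.9
grip_force: 0.0
```

Request:
servo_tool --plan '[[[-0.0185,-0.0076,0,0,0.02],[-0.0185,-0.0076,0,0,0.02],[-0.0278,-0.0113,0,0,0.02],[-0.0278,-0.0113,0.03,0,0.02],[-0.0278,-0.0113,0.04,0,0.02],[0,0,0.03,0,0.02],[0,0,0,0,0.02],[0,0,0,0,0.02]]]'

```text
time: 16.2
tool_pos: [494.7, -42.2, 426.9]
tcp_rot: [-179.9, 0.2, -157.8]
ft_force: [-0.2, -0.2, -0.7]
finger_gap: 19.8
grip_force: 0.0
```

Run:
```python
from h import *
S={n:snap(n) for n in('scene','top','wrist')};q=sense();print(q['tool_pos'],q['ft_force'])
c,sn=np.cos(np.radians(22.2)),np.sin(np.radians(22.2))
for n,s in S.items():
    print(n)
    for th in(1.2,1.3,1.4,1.5,1.6,1.7):
        k=[632-170*np.cos(th)*c,15.6-170*np.cos(th)*sn,106+170*np.sin(th)]
        print(' ',th,proj(s,k)[0].round(0))
    m=(s['frame'].max(2)<60).astype('uint8');k,l,st,ce=cv2.connectedComponentsWithStats(m)
    for i in range(1,k):
        if 100<st[i][4]<20000 and (n=='wrist' or np.hypot(*(ce[i]-proj(s,[632,15.6,276])[0]))<60): print(st[i],ce[i].round(0))
# clip in the tray (top): edges against floor
f=cv2.cvtColor(S['top']['frame'],cv2.COLOR_BGR2GRAY)
e=cv2.Canny(f,20,60)[218:288,118:168];ys,xs=np.nonzero(e);
if len(xs):
    for p in[(xs.min()+118,ys.min()+218),(xs.max()+118,ys.max()+218)]: print('clip box',p,onz(S['top'],p,6).round(0))
```

```text
[494.26337275 -41.76321948 424.10635583] [ 0.2090434   0.85336167 -0.46914103]
scene
  1.2 [302. 209.]
  1.3 [302. 212.]
  1.4 [302. 217.]
  1.5 [302. 222.]
  1.6 [302. 228.]
  1.7 [302. 235.]
[296 222  14  15 154] [302. 228.]
top
  1.2 [320. 172.]
  1.3 [317. 162.]
  1.4 [313. 152.]
  1.5 [309. 142.]
  1.6 [305. 133.]
  1.7 [301. 124.]
wrist
  1.2 [321. 380.]
  1.3 [321. 406.]
  1.4 [321. 431.]
  1.5 [321. 453.]
  1.6 [321. 473.]
  1.7 [321. 490.]
[ 17 170  41  52 335] [ 42. 187.]
[309 192  25  24 380] [321. 203.]
[239 220  30  14 374] [253. 226.]
[373 220  30  14 398] [388. 226.]
[429 248  23  16 314] [440. 255.]
[ 298  349   47   30 1352] [321. 364.]
clip box (np.int64(139), np.int64(232)) [500. 393.   6.]
clip box (np.int64(153), np.int64(278)) [400. 357.   6.]
```

The scene camera puts the ball at the pixel for about 1.6 rad. The clip spans x 400–500 and y 357–393, inside the tray, and the arm is clear. I'll hand in.

```bash
python3 -c "
from h import *
print(r.hand_in())"
```

```text
the job is handed in; nothing more can be done
None
```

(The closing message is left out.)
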